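# Turn the drain disc onto its feet

## Robot

A 7-joint arm with a two-finger parallel gripper is mounted at the origin on the work surface. World frame = base frame: x ahead of the robot, y to its left, z up, the work surface at z = 0. Lengths are in mm, angles in rad, forces in N, time in s.
With the tool pointing down it reaches from about 425 to 1025 mm from the base axis. Payload 3.6 kg.
Tool frame: the origin (TCP) lies on the centre line of the jaws, within the pads' length; the fingertips stand manip.tip_reach ahead of it and the grasp point (between the pads) is the TCP (manip.tip_reach is the distance from the TCP to the fingertips, in mm); x points along the fingers, y is the direction in which the jaws open and shut, and the axes are right-handed (so a half turn about x gives the same grasp; the last joint's range is limited). The gripper opens to 85 mm and grips with 20 to 120 N. Pads are 22 mm wide; open, the fingers measure 114 mm over their backs; the gripper's body (76 mm by 85 mm) begins 54 mm behind the grasp point. The pads swing forward as they close: fully open they stand 13 mm farther back than shut.
Start: joints at [1.212, 0.591, 0.048, 1.609, -0.033, 0.943, -0.034], TCP at [190.446, -699.543, 250.302] pointing down, gripper open.
Joint ranges: [-2.69, 2.69], [-0.47, 2.24], [-1.27, 1.36], [0.19, 2.51], [-1.53, 4.68], [0.08, 2.07], [-3.09, 3.09]. Speed limits (rad/s): [2.57, 2.57, 3.14, 3.14, 3.14, 3.14, 3.14].

## Interface

Orientations are given as [roll, pitch, yaw] about the fixed x, y, z axes, in that order (R = Rz(yaw) Ry(pitch) Rx(roll)).
In Python, from cell import manip gives the robot as it stands.
- The arm moves only by the shell command python3 -m handwheel 'ROWS' [FORCE]. ROWS is JSON, a list of rows, each a list of 7 numbers: the turn, a rotation vector about the tool's x, y, z in degrees, then the shift along the tool's x, y, z in m, then the finger opening in m, from 0 to 0.0854. In form: [[ax, ay, az, x, y, z, grip], ...]. A call has 1 to 12 rows; each row is the pose to reach, as a shift and turn from the pose measured when the call began, along the tool's axes at that moment; what a row does not reach only later rows make up. A row lasts 1/10 s, in which the tool goes at most 50 mm and 8.59 degrees, less where a joint would pass 70% of its speed; a pose out of reach is approached as far as the arm can. A call with a gripper value outside its range is refused whole. The fingers move at their own pace and stop on an object; FORCE is the grip in N (left out, the last holds). Time passes only in rows, so rows that repeat a pose let the fingers close. It gives the time, the measured TCP pose, the force and the opening at its end, in the units of the state.
- manip.read_state(): the state, without advancing time (a new reading comes with each control period).
- manip.camera(name): name is "side" or "top"; returns a dict with "img" (384x512x3 uint8, red, green, blue), "range_z" (384x512 float32, mm along the optical axis (not along the pixel's ray), 0 where there is no reading), "camera_matrix" (3x3 intrinsics, pixels), "dist_coeffs" ([k1, k2, p1, p2, k3] as OpenCV has them; the pictures are not rectified), "eye" and "rotation" of the camera in the world. Camera axes: x right, y down, z forward; pixel columns grow to the right and rows downward; lengths in mm; the calibration is good to about 2 mm. A picture is of the moment at which its call begins.
- manip.hand_in(): hands the job in, once; it reports no verdict.
The state is a dict: "clock": time; "q": joint angles; "qvel": joint speeds; "joint_torque": joint torques, N m; "eef_pos": TCP position; "eef_rot": TCP orientation; "force": force on the tool from outside, world axes, zero at the start; "torque": the same for the moment, N m; "gripper_width": opening from 0.0 (shut) to 1.0 (fully open).
Only numpy, scipy, OpenCV 4.12 (cv2) and the standard library are available. Lean on these libraries where they do the work, as an engineer would, in place of code of your own. Each camera call takes 0.05 s, during which the arm holds its last target.

## Task

The white drain disc lies upside down on the green cutting board with its three feet in the air. Pick up the spatula, get its blade under the edge of the disc and turn the disc over so that it stands on its feet on the board; only the spatula may touch the disc, keep the disc low over the board instead of tossing it, and do not disturb the bowl, the bottle or the foam tray. Then lay the spatula back in its rest as it was, handle in the notch and blade flat on the plate, and let go.

Things in the scene. Friction and masses are not known exactly. Their poses are not given: they have to be found in the camera images.
- board: pale green plastic cutting board, fixed, 440 (its x) x 1080 (its y) x 12 mm thick, flat on the steel table; its top is at world z = 0.012. Origin: centre of its underside. It never turns or moves.
- disc: white rigid drain disc, loose, about 120 g: round plate 100 mm across (own z 5 to 11 mm); on its smooth side a step 80 mm across (z 0 to 5); on the other side three feet 14 mm across (z 11 to 21), 30 mm from the axis. Origin: centre of the smooth face; z points to the feet. At the start z is up and it lies on the step, so the outer 10 mm of the plate overhangs the board by a 5 mm gap all round.
- disc_center (a point): on the disc's axis, 5.5 mm from its origin: 5.5 mm above the board when upside down, 15.5 mm above it when the disc stands on its feet (its z then points down).
- spatula: cranked spatula, loose, about 130 g: wooden handle x -65 to 65 mm in its own frame, 18 mm wide (y), z 34 to 50 mm; a steel neck 8 mm thick slopes down to a flat steel blade parallel to the handle, x 105 to 185 mm, 76 mm wide, z 0 to 2 mm. Origin: below the middle of the handle, level with the blade's underside; x points to the blade's front edge, z up at the start.
- spatula_grip (a point): a good place to pinch the handle, across its 18 mm width: on the handle's centre line at x 15, z 42 mm of the spatula's frame, 170 mm behind the blade's front edge and 41 mm above the middle of the blade.
- spatula_tip (a point): middle of the blade's front edge, at x 185, z 1 mm of the spatula's frame.
- rest: spatula rest, fixed on the board, placed anew at each start: white plastic plate x -75 to 195 mm in its own frame, 100 mm wide, 3 mm thick; at x -62 to -40 a grey post 56 mm wide with an open-topped notch 26 mm wide, its floor 37 mm and its cheek tops 49 mm above the board. Origin: centre line, at the board's top; x points from the notch to the blade.
- rest_grip (a point): where point spatula_grip lies while the spatula is in its rest (as at the start: handle's rear in the notch, blade flat on the plate, both frames parallel): x 15, z 45 mm of the rest's frame.
- rest_tip (a point): where point spatula_tip lies while the spatula is in its rest: x 185, z 4 mm of the rest's frame.
- bowl: bystander: small steel bowl, 120 mm across, 50 mm tall, on the board beyond the work. Origin: centre of its underside.
- bottle: bystander: plain white bottle, 60 mm across, 160 mm tall, standing on the board beyond the work (it and the bowl swap places from start to start). Origin: centre of its underside.
- foam_tray: bystander: empty white food tray, 120 x 180 x 22 mm, on the right-hand part of the board. Origin: centre of its underside.
There are look-alikes about, which are no part of the job. What is meant by the disc is not red or yellow, and is the smaller of those in its own colour.

How it is judged:
By the outcome, as a careful person would: the job done as asked, in the order asked, and still so for the second after the job is handed in, with the robot touching nothing.
It also fails if it takes over 53 s, if anything falls off the work surface, if the arm or the gripper's body presses on something with over 40 N, if the wrist force passes 120 N, or if a joint passes its speed limit or range.

## Working session

There is one attempt and no reset: what is moved stays moved. The work goes in short steps, Python scripts to look and compute and a shell command to move; the robot and the scene stay as the last step left them, time stands still between calls to the robot, and variables do not carry over. Pictures are saved under pics/ and viewed, and the job is handed in when it is done.

```bash
ls; mkdir -p pics; python3 - <<'E'
from cell import manip
import cv2,numpy as np
s=manip.read_state();print(s, manip.tip_reach)
for n in("side","top"):
    c=manip.camera(n);cv2.imwrite(f"pics/{n}0.png",c["img"][:,:,::-1]);np.savez(f"{n}0.npz",**c)
    print(n,c["camera_matrix"],c["dist_coeffs"],c["eye"],c["rotation"])
E
```

```text
pics
{'clock': 0.0, 'q': array([ 1.21152096,  0.59211132,  0.0483288 ,  1.60985536, -0.03332545,
        0.9426855 , -0.03370012]), 'qvel': array([ 0.00140551, -0.00203049,  0.00021866, -0.00154612,  0.00067215,
       -0.00023557,  0.0013852 ]), 'joint_torque': array([ 4.92112613e-04, -5.48697746e+01,  1.54612329e+00, -1.98124015e+01,
        9.25978267e-03,  8.78875988e-03,  4.06261989e-06]), 'eef_pos': array([ 190.21370535, -698.77708723,  249.13489294]), 'eef_rot': array([-1.51634599,  1.56854263,  1.89106254]), 'force': array([ 0.72593245, -0.48979768,  0.11956927]), 'torque': array([0.03618   , 0.01363372, 0.05685701]), 'gripper_width': 0.9983816944019417} 19.0
side [[408.14024689   0.         258.03209913]
 [  0.         408.14024689 190.28503908]
 [  0.           0.           1.        ]] [0.02981012 0.         0.         0.         0.        ] [ 198.07115889 1113.21930862  790.69341189] [-2.11014931  0.00775687 -2.85610034]
top [[480.23213085   0.         253.14621854]
 [  0.         480.23213085 187.01582257]
 [  0.           0.           1.        ]] [-0.14781563  0.          0.          0.          0.        ] [ 446.6467423   -49.1471497  1583.49020216] [-3.08071826  0.00988029 -1.57269152]
```

View pics/side0.png

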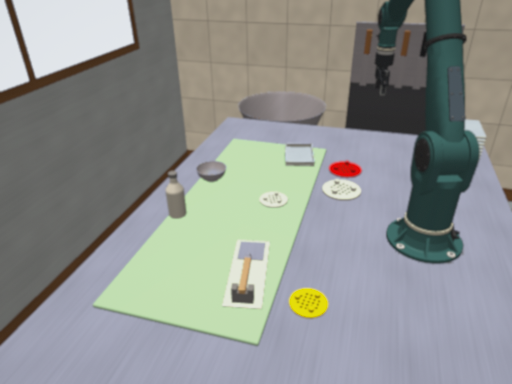

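View pics/top0.png

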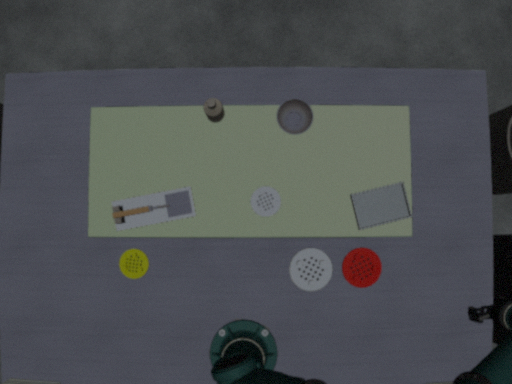

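Top view: the disc candidates are white on the board (265,201), a larger white one (311,270), red (362,267) and yellow (134,264). I choose (265,201), the smaller white one, which is also on the board. The spatula in its rest runs from (115,212) to (190,204), the bowl is at (295,116), the bottle at (214,109) and the tray at (380,205).

```bash
cat > h.py <<'E'
import numpy as np,cv2
from scipy.spatial.transform import Rotation as R
def load(f): return dict(np.load(f))
def rot(r): return R.from_euler('xyz',r).as_matrix()
def ray(c,px):
    p=cv2.undistortPoints(np.array(px,float).reshape(-1,1,2),c["camera_matrix"],c["dist_coeffs"]).reshape(-1,2)
    return np.c_[p,np.ones(len(p))]@rot(c["rotation"]).T
def at_z(c,px,z):
    d=ray(c,px);e=c["eye"];return e+d*((z-e[2])/d[:,2])[:,None]
def proj(c,P):
    Rm=rot(c["rotation"]).T
    return cv2.projectPoints(np.array(P,float).reshape(-1,1,3),cv2.Rodrigues(Rm)[0],-Rm@c["eye"],c["camera_matrix"],c["dist_coeffs"])[0].reshape(-1,2)
def cloud(c):
    h,w=c["range_z"].shape;u,v=np.meshgrid(np.arange(w),np.arange(h))
    d=ray(c,np.stack([u,v],-1).reshape(-1,2));P=c["eye"]+d*c["range_z"].reshape(-1,1)
    return P.reshape(h,w,3)
E
python3 - <<'E'
from h import *
t=load("top0.npz");s=load("side0.npz")
P=cloud(t)
for n,(u,v) in dict(disc=(265,201),big=(311,270),red=(362,267),yel=(134,264),bowl=(295,116),bottle=(214,109),tray=(380,205),board=(250,150)).items(): print(n,P[v,u].round(),at_z(t,[(u,v)],12).round())
a=t["img"][170:240,240:300,::-1];b=t["img"][170:240,95:205,::-1];c=s["img"][180:215,245:305,::-1];d=s["img"][230:310,215:280,::-1]
f=lambda i,k:cv2.resize(i,None,fx=k,fy=k,interpolation=cv2.INTER_CUBIC)
cv2.imwrite("pics/c1.png",f(a,7));cv2.imwrite("pics/c2.png",f(b,7));cv2.imwrite("pics/c3.png",np.vstack([f(c,6.5),f(d,6)][0:1]));cv2.imwrite("pics/c4.png",f(d,7))
# board corners check
print(proj(t,[[0,0,0]]))
m=(P[...,2]>8)&(P[...,2]<16)&(t["img"][...,1]>t["img"][...,2]+15)
print(P[m].min(0),P[m].max(0), np.median(P[m],0))
E
```

```text
disc [496. -72.  19.] [[497. -73.  12.]]
big [ 272. -221.   23.] [[ 271. -222.   12.]]
red [ 279. -390.   14.] [[ 279. -390.   12.]]
yel [289. 360.  11.] [[289. 360.  12.]]
bowl [ 777. -173.   19.] [[ 778. -173.   12.]]
bottle [775.  85. 135.] [[803.  96.  12.]]
tray [ 482. -451.   15.] [[ 482. -452.   12.]]
board [665. -24.  12.] [[665. -24.  12.]]
[[243.23635145 351.58893014]]
[ 242.42320052 -556.57333038    8.0002578 ] [815.81624307 517.88551232  15.99934763] [607.08425315  55.19294909  12.55962359]
```

```bash
python3 -c "
import cv2,numpy as np
a=[cv2.imread(f'pics/c{i}.png') for i in (1,3)]
b=[cv2.imread(f'pics/c{i}.png') for i in (2,4)]
def j(l):
    H=max(x.shape[0] for x in l);return np.hstack([cv2.copyMakeBorder(x,0,H-x.shape[0],0,4,cv2.BORDER_CONSTANT) for x in l])
for n,l in(('A',a),('B',b)):
    o=j(l);k=min(1,800/o.shape[1],600/o.shape[0]);cv2.imwrite(f'pics/crop{n}.png',cv2.resize(o,None,fx=k,fy=k))
"
```

```text
(no output)
```

View pics/cropA.png

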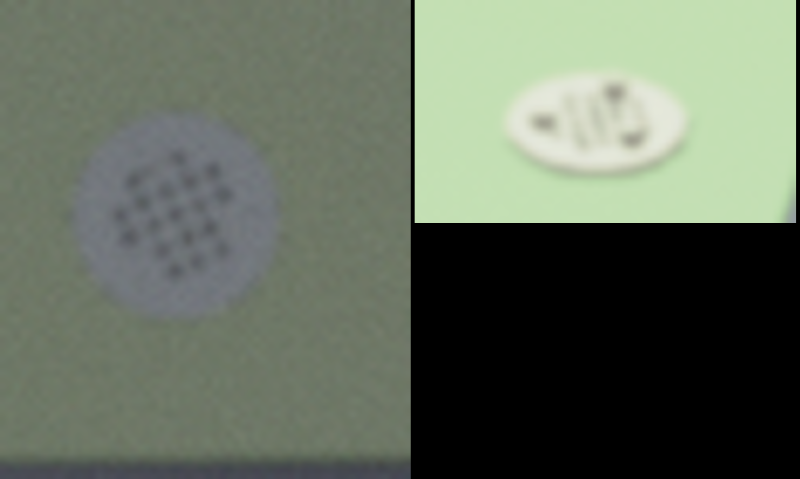

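View pics/cropB.png

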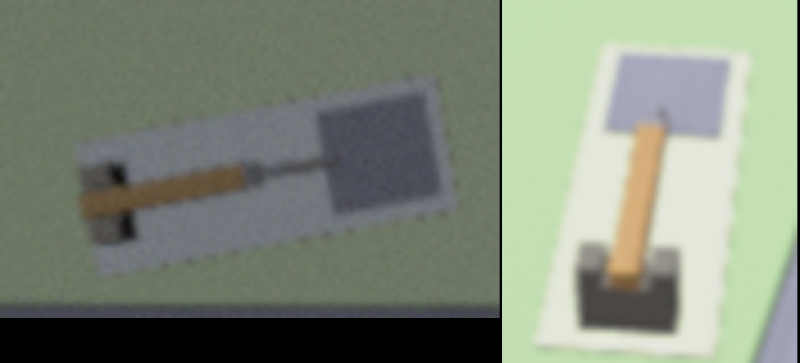

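The crop shows the white disc at about (265,201), with three feet and the hole pattern, on the board. The spatula is in the rest with its blade toward −y. Now I measure both accurately.

```bash
cat > m0.py <<'E'
from h import *
for n in("top","side"):
    c=load(n+"0.npz");im=c["img"].astype(int)
    g=im[...,1]-im[...,2]  # green - blue: board positive
    def blob(x0,x1,y0,y1,th):
        sub=(g[y0:y1,x0:x1]<th).astype(np.uint8)
        k,l,st,ce=cv2.connectedComponentsWithStats(sub)
        i=1+np.argmax(st[1:,4]);m=np.zeros(g.shape,np.uint8);m[y0:y1,x0:x1]=(l==i)
        cs=cv2.findContours(m,cv2.RETR_EXTERNAL,cv2.CHAIN_APPROX_NONE)[0]
        return max(cs,key=len).reshape(-1,2)
    box=dict(top=(240,295,175,228),side=(250,300,182,216))[n]
    bg=np.median(g[box[2]:box[2]+6,box[0]:box[1]]);print(n,"bg",bg)
    ct=blob(*box,bg*0.55)
    P=at_z(c,ct,20.)
    (cx,cy),r=cv2.minEnclosingCircle(P[:,:2].astype(np.float32))
    A=np.c_[2*P[:,:2],np.ones(len(P))];sol=np.linalg.lstsq(A,(P[:,:2]**2).sum(1),rcond=None)[0]
    print("disc",sol[:2],np.sqrt(sol[2]+sol[0]**2+sol[1]**2))
    box=dict(top=(100,204,178,232),side=(220,274,234,308))[n]
    ct=blob(*box,bg*0.55)
    P=at_z(c,ct,14.)[:,:2].astype(np.float32)
    rc=cv2.minAreaRect(P);print("rest rect",rc, cv2.boxPoints(rc).round(1).tolist())
E
python3 m0.py
```

```text
top bg 17.0
disc [496.38449598 -73.15619702] 49.45530008096431
rest rect ((473.1683654785156, 296.4841613769531), (102.2740707397461, 272.8939208984375), 10.6348876953125) [[397.70001220703125, 421.20001220703125], [448.1000061035156, 152.89999389648438], [548.5999755859375, 171.8000030517578], [498.20001220703125, 440.0]]
side bg 44.0
disc [498.55685177 -77.94473084] 47.21468312408479
rest rect ((474.5650634765625, 293.9045104980469), (100.56867218017578, 269.0844421386719), 10.721002578735352) [[400.1000061035156, 416.70001220703125], [450.20001220703125, 152.39999389648438], [549.0, 171.10000610351562], [498.8999938964844, 435.5]]
```

```bash
cat >> h.py <<'E'
def state():
    from cell import manip
    return manip.read_state()
def toolR(jaw_sign,yaw_deg,pitch_deg=0.,roll_deg=0.):
    """spatula frame yaw; pitch>0 = nose down. tool x=-spat z, tool y = s*spat y"""
    S=R.from_euler('ZYX',[yaw_deg,pitch_deg,roll_deg],degrees=True).as_matrix()
    x=-S[:,2];y=jaw_sign*S[:,1];return np.c_[x,y,np.cross(x,y)],S
def rel(targets):
    """targets list of (pos mm,R): print rows (deg, m) from the current measured pose"""
    s=state();R0=rot(s["eef_rot"]);p0=s["eef_pos"]
    print("clock %.2f pos %s rpy %s w %.3f F %s"%(s["clock"],p0.round(1),s["eef_rot"].round(3),s["gripper_width"],s["force"].round(1)))
    for p,Rt in targets:
        v=R.from_matrix(R0.T@Rt).as_rotvec(degrees=True);d=R0.T@(np.array(p)-p0)/1000
        print("rot",v.round(2),"shift",d.round(4))
E
python3 - <<'E'
from h import *
s=state();print(rot(s["eef_rot"]).round(3))
for i in range(4):print(state()["eef_pos"])
yaw=-79.35;o=np.array([462.7,354.5,12])
for sg in(1,-1):
    Rt,S=toolR(sg,yaw);g=o+S@[15,0,45]
    print(sg,g)
    rel([([450,-420,250],Rt),([540,-100,230],Rt),(g+[0,0,120],Rt)])
E
```

```text
[[-0.001  0.263 -0.965]
 [ 0.002 -0.965 -0.263]
 [-1.    -0.002  0.   ]]
[ 190.29667601 -698.85727882  249.28476933]
[ 190.29667601 -698.85727882  249.28476933]
[ 190.29667601 -698.85727882  249.28476933]
[ 190.29667601 -698.85727882  249.28476933]
1 [465.4721358  339.75838329  57.        ]
clock 0.10 pos [ 190.3 -698.9  249.3] rpy [-1.511  1.569  1.896] w 1.001 F [-0.2  0.  -0.4]
rot [-8.541e+01 -8.000e-02  9.000e-02] shift [-0.0004 -0.2008 -0.3239]
rot [-8.541e+01 -8.000e-02  9.000e-02] shift [ 0.0202 -0.4859 -0.4948]
rot [-8.541e+01 -8.000e-02  9.000e-02] shift [ 0.074  -0.9296 -0.5385]
-1 [465.4721358  339.75838329  57.        ]
clock 0.10 pos [ 190.3 -698.9  249.3] rpy [-1.511  1.569  1.896] w 1.001 F [-0.2  0.  -0.4]
rot [9.459e+01 1.000e-01 8.000e-02] shift [-0.0004 -0.2008 -0.3239]
rot [9.459e+01 1.000e-01 8.000e-02] shift [ 0.0202 -0.4859 -0.4948]
rot [9.459e+01 1.000e-01 8.000e-02] shift [ 0.074  -0.9296 -0.5385]
```

```bash
python3 -m handwheel '[[-30,0,0,0,-0.2,-0.324,0.0854],[-30,0,0,0,-0.2,-0.324,0.0854],[-30,0,0,0,-0.2,-0.324,0.0854],[-40,0,0,0,-0.2,-0.324,0.0854],[-45,0,0,0,-0.2,-0.324,0.0854],[-50,0,0,0,-0.2,-0.324,0.0854],[-60,0,0,0,-0.2,-0.324,0.0854],[-70,0,0,0.02,-0.486,-0.495,0.0854],[-75,0,0,0.02,-0.486,-0.495,0.0854],[-80,0,0,0.02,-0.486,-0.495,0.0854],[-85.4,0,0,0.02,-0.486,-0.495,0.0854],[-85.4,0,0,0.02,-0.486,-0.495,0.0854]]' 100
python3 - <<'E'
from h import *
yaw=-79.35;o=np.array([462.7,354.5,12])
Rt,S=toolR(1,yaw);g=o+S@[15,0,45]
rel([(g+[0,0,120],Rt),(g,Rt)])
E
```

```text
clock: 1.3
eef_pos: [505.8, -204.2, 235.9]
eef_rot: [-2.91, 1.568, 1.989]
force: [0.5, 0.8, 0.4]
gripper_width: 0.997
clock 1.30 pos [ 505.8 -204.2  235.9] rpy [-2.91   1.568  1.989] w 0.997 F [0.5 0.8 0.4]
rot [ 0.05 -0.14  0.03] shift [ 0.0601  0.0613 -0.5419]
rot [ 0.05 -0.14  0.03] shift [ 0.1801  0.0614 -0.5416]
```

```bash
python3 -m handwheel '[[0,0,0,0.06,0.061,-0.542,0.0854],[0,0,0,0.06,0.061,-0.542,0.0854],[0,0,0,0.06,0.061,-0.542,0.0854],[0,0,0,0.06,0.061,-0.542,0.0854],[0,0,0,0.06,0.061,-0.542,0.0854],[0,0,0,0.06,0.061,-0.542,0.0854],[0,0,0,0.06,0.061,-0.542,0.0854],[0,0,0,0.06,0.061,-0.542,0.0854],[0,0,0,0.06,0.061,-0.542,0.0854],[0,0,0,0.06,0.061,-0.542,0.0854],[0,0,0,0.06,0.061,-0.542,0.0854],[0,0,0,0.06,0.061,-0.542,0.0854]]'
python3 - <<'E'
from h import *
from cell import manip
for n in("side","top"):
    c=manip.camera(n);cv2.imwrite(f"pics/{n}1.png",c["img"][:,:,::-1]);np.savez(f"{n}1.npz",**c)
s=load("side1.npz")
a=s["img"][150:320,180:310,::-1]
cv2.imwrite("pics/s1c.png",cv2.resize(a,None,fx=3.5,fy=3.5,interpolation=cv2.INTER_CUBIC))
yaw=-79.35;o=np.array([462.7,354.5,12])
Rt,S=toolR(1,yaw);g=o+S@[15,0,45]
rel([(g,Rt)])
E
```

```text
clock: 2.5
eef_pos: [462.5, 349.8, 177.3]
eef_rot: [3.049, 1.56, 1.676]
force: [0.1, 0.2, 0.1]
gripper_width: 1.001
clock 2.60 pos [464.1 341.4 176.6] rpy [-2.543  1.568  2.36 ] w 0.998 F [ 0.3 -1.1 -0.5]
rot [ 0.25 -0.14  0.09] shift [0.1196 0.0013 0.0021]
```

View pics/s1c.png

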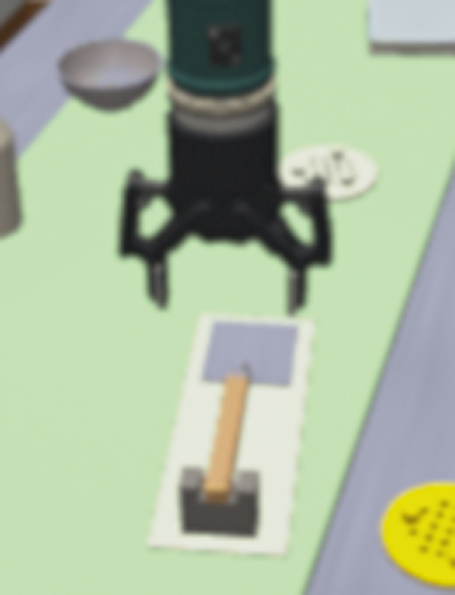

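View pics/top1.png

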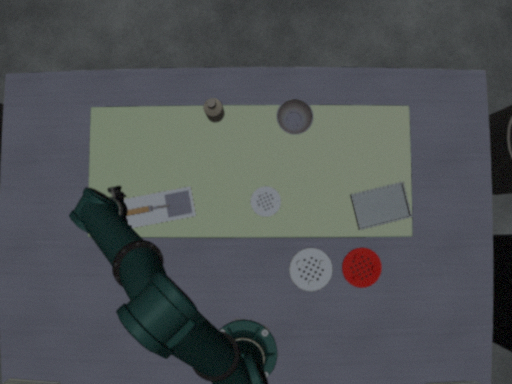

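The jaws straddle the handle and line up with it. Descending and gripping.

```bash
python3 -m handwheel '[[0.2,0,0,0.06,0.001,0.002,0.0854],[0.2,0,0,0.09,0.001,0.002,0.0854],[0.2,0,0,0.11,0.001,0.002,0.0854],[0.2,0,0,0.1195,0.001,0.002,0.0854],[0.2,0,0,0.1195,0.001,0.002,0.0854],[0.2,0,0,0.1195,0.001,0.002,0.05],[0.2,0,0,0.1195,0.001,0.002,0.03],[0.2,0,0,0.1195,0.001,0.002,0.02],[0.2,0,0,0.1195,0.001,0.002,0.01],[0.2,0,0,0.1195,0.001,0.002,0.005],[0.2,0,0,0.1195,0.001,0.002,0.005],[0.2,0,0,0.1195,0.001,0.002,0.005]]' 90
python3 - <<'E'
from h import *
s=state();print(s["eef_pos"],s["force"],s["torque"],s["gripper_width"]*85.4)
E
```

```text
clock: 3.8
eef_pos: [465.6, 340.1, 58.1]
eef_rot: [-3.003, 1.568, 1.897]
force: [-0.5, -0.2, 5.2]
gripper_width: 0.194
[465.59001593 340.14081716  58.07678397] [-0.4779751  -0.19951049  5.24509522] [-0.12726488  0.05482414  0.06329986] 16.537052965032206
```

```bash
python3 -m handwheel '[[0,0,0,-0.01,0,0,0.005],[0,0,0,-0.03,0,0,0.005],[0,0,0,-0.06,0,0,0.005],[0,0,0,-0.08,0,0,0.005],[0,0,0,-0.08,0,0,0.005],[0,0,0,-0.08,0,0,0.005],[0,0,0,-0.08,0,0,0.005]]'
python3 - <<'E'
from h import *
from cell import manip
for n in("side","top"):
    c=manip.camera(n);np.savez(f"{n}2.npz",**c)
s=load("side2.npz");st=state()
Rm=rot(st["eef_rot"]);print(Rm.round(4))
Rt,S0=toolR(1,0);K=Rt.T@S0 # tool->spat mapping: S=Rm@K
S=Rm@K;print(S.round(4),st["eef_pos"],st["force"],st["torque"])
g=st["eef_pos"];o=g-S@[15,0,42]
pts=[o+S@p for p in([105,-38,2],[105,38,2],[185,38,2],[185,-38,2],[-65,9,50],[-65,-9,50],[65,9,50])]
a=s["img"].copy()[:,:,::-1].copy();a=cv2.resize(a[130:320,180:310],None,fx=3.1,fy=3.1,interpolation=cv2.INTER_CUBIC)
for p in proj(s,pts): cv2.circle(a,(int((p[0]+.5-180)*3.1),int((p[1]+.5-130)*3.1)),3,(0,0,255),1)
cv2.imwrite("pics/s2c.png",a)
t=load("top2.npz");a=cv2.resize(t["img"][165:245,90:205,::-1],None,fx=6,fy=6,interpolation=cv2.INTER_CUBIC)
for p in proj(t,pts): cv2.circle(a,(int((p[0]+.5-90)*6),int((p[1]+.5-165)*6)),3,(0,0,255),1)
cv2.imwrite("pics/t2c.png",a)
E
```

```text
clock: 4.5
eef_pos: [465.0, 339.2, 137.1]
eef_rot: [-2.183, 1.568, 2.716]
force: [0.2, -0.3, -2.5]
gripper_width: 0.19
[[-0.0028  0.9825  0.186 ]
 [ 0.001   0.186  -0.9825]
 [-1.     -0.0025 -0.0015]]
[[ 0.186   0.9825  0.0028]
 [-0.9825  0.186  -0.001 ]
 [-0.0015 -0.0025  1.    ]] [464.99619883 339.29467674 136.85514779] [ 0.27676575  0.55718001 -0.41124042] [ 0.06923784 -0.01385015  0.02229348]
```

View pics/s2c.png

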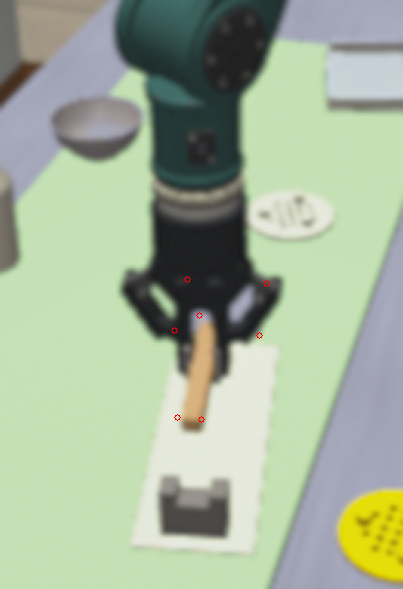

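View pics/t2c.png

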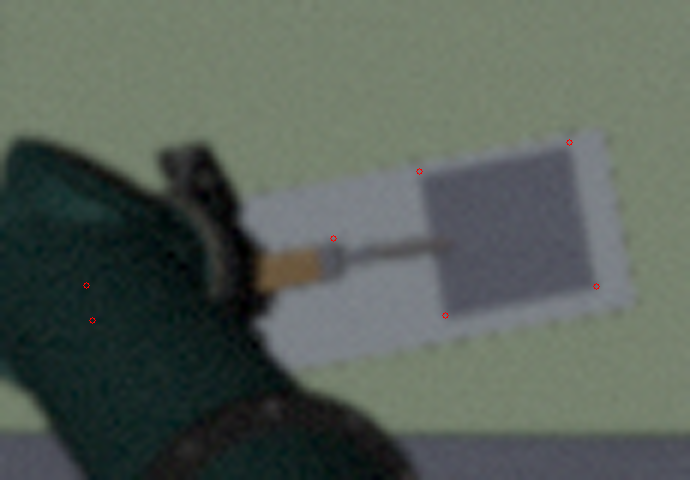

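```bash
cat > tilt.py <<'E'
import sys
from h import *
def blade(f,verbose=True):
    t=load(f);P=cloud(t);st=state()
    Rt,S0=toolR(1,0);S=rot(st["eef_rot"])@(Rt.T@S0);g=st["eef_pos"];o=g-S@[15,0,42]
    L=(P-o)@S   # in nominal spatula frame
    m=(abs(L[...,1])<32)&(L[...,0]>112)&(L[...,0]<180)&(abs(L[...,2])<15)&(t["range_z"]>0)
    Q=L[m];A=np.c_[Q[:,:2],np.ones(len(Q))];c=np.linalg.lstsq(A,Q[:,2],rcond=None)[0]
    print("n",len(Q),"blade dz/dx deg %.2f dz/dy deg %.2f z at x=145: %.2f tip %.2f"%(*np.degrees(c[:2]),c[0]*145+c[2],c[0]*185+c[2]),"res",np.std(Q[:,2]-A@c).round(2))
    m2=(abs(L[...,1])<60)&(L[...,0]>95)&(L[...,0]<205)&(abs(L[...,2])<12)
    Q=L[m2];print("extent x %.1f..%.1f y %.1f..%.1f"%(*np.percentile(Q[:,0],[1,99]),*np.percentile(Q[:,1],[1,99])))
if __name__=="__main__": blade(sys.argv[1])
E
python3 tilt.py top2.npz
python3 - <<'E'
from h import *
t=load("top2.npz");P=cloud(t)
b=P[120:180,100:380].reshape(-1,3);b=b[abs(b[:,2]-12)<15];print("board z",np.median(b[:,2]), np.std(b[:,2]))
t=load("top0.npz");P=cloud(t);st=None
m=P[196:212,170:188];print("blade in rest z",np.median(m[...,2]),"exp 17")
E
```

```text
n 442 blade dz/dx deg -0.30 dz/dy deg -0.15 z at x=145: 2.68 tip 2.47 res 3.31
extent x 105.2..184.4 y -37.9..36.3
board z 13.308868206885563 3.631844697087578
blade in rest z 18.838619464551925 exp 17
```

```bash
cat > plan.py <<'E'
from h import *
DC=np.array([497.,-74.5]);YAW=-90.
def tcp_for_tip(s,h,pitch=2.,lat=0.,yaw=YAW):
    """tip bottom front edge at s along yaw dir from disc centre, h above board"""
    Rt,S=toolR(1,yaw,pitch)
    d=np.array([np.cos(np.radians(yaw)),np.sin(np.radians(yaw))])
    tip=np.r_[DC+d*s+lat*np.array([-d[1],d[0]]),12+h]
    return tip-S@np.array([170,0,-42.]),Rt
E
python3 - <<'E'
from plan import *
rel([tcp_for_tip(-80,40),tcp_for_tip(-80,5),tcp_for_tip(-80,1)])
E
```

```text
clock 4.60 pos [465.  339.3 136.9] rpy [-2.096  1.568  2.803] w 0.188 F [ 0.3  0.6 -0.4]
rot [10.72  1.92  0.34] shift [0.0367 0.0008 0.1685]
rot [10.72  1.92  0.34] shift [0.0717 0.0009 0.1685]
rot [10.72  1.92  0.34] shift [0.0757 0.0009 0.1685]
```

```bash
python3 -m handwheel '[[3,0.5,0,0,0,0.03,0.005],[6,1,0,0,0,0.07,0.005],[9,1.5,0.2,0,0,0.11,0.005],[10.7,1.9,0.3,0.01,0,0.15,0.005],[10.7,1.9,0.3,0.03,0.001,0.1685,0.005],[10.7,1.9,0.3,0.037,0.001,0.1685,0.005],[10.7,1.9,0.3,0.055,0.001,0.1685,0.005],[10.7,1.9,0.3,0.065,0.001,0.1685,0.005],[10.7,1.9,0.3,0.068,0.001,0.1685,0.005],[10.7,1.9,0.3,0.068,0.001,0.1685,0.005],[10.7,1.9,0.3,0.068,0.001,0.1685,0.005]]'
python3 - <<'E'
from plan import *
from cell import manip
for n in("side","top"):
    c=manip.camera(n);np.savez(f"{n}3.npz",**c)
a=load("side3.npz")["img"][150:290,200:330,::-1];cv2.imwrite("pics/s3c.png",cv2.resize(a,None,fx=4,fy=4,interpolation=cv2.INTER_CUBIC))
a=load("top3.npz")["img"][170:240,180:300,::-1];cv2.imwrite("pics/t3c.png",cv2.resize(a,None,fx=6,fy=6,interpolation=cv2.INTER_CUBIC))
rel([tcp_for_tip(-80,5),tcp_for_tip(-80,1),tcp_for_tip(-55,1),tcp_for_tip(-42,1)])
E
python3 tilt.py top3.npz
```

```text
clock: 5.7
eef_pos: [497.2, 174.8, 68.9]
eef_rot: [-3.138, 1.536, 1.576]
force: [0.6, 0.4, -1.0]
gripper_width: 0.195
clock 5.80 pos [497.5 174.5  69.2] rpy [3.129 1.536 1.559] w 0.190 F [-1.5 -0.3 -1.6]
rot [ 0.05 -0.   -0.02] shift [ 0.0043 -0.0005  0.0007]
rot [ 0.05 -0.   -0.02] shift [ 0.0083 -0.0005  0.0008]
rot [ 0.05 -0.   -0.02] shift [ 0.0074 -0.0005  0.0258]
rot [ 0.05 -0.   -0.02] shift [ 0.007  -0.0005  0.0388]
n 420 blade dz/dx deg -0.23 dz/dy deg 0.24 z at x=145: 2.35 tip 2.19 res 3.36
extent x 97.0..204.9 y -59.8..58.1
```

View pics/s3c.png

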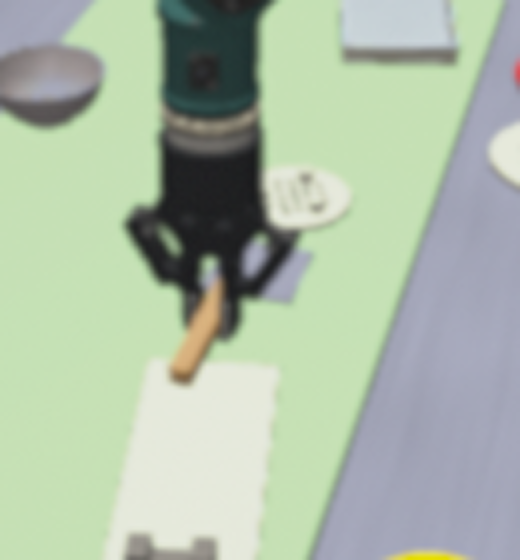

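View pics/t3c.png

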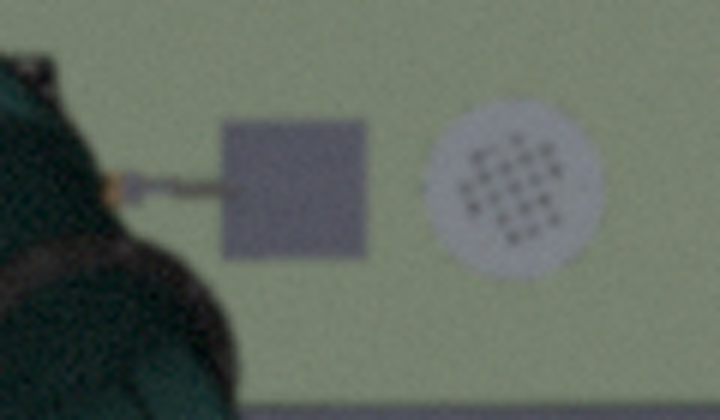

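```bash
python3 -m handwheel '[[0,0,0,0.004,-0.0005,0.001,0.005],[0,0,0,0.007,-0.0005,0.001,0.005],[0,0,0,0.0083,-0.0005,0.001,0.005],[0,0,0,0.0083,-0.0005,0.001,0.005],[0,0,0,0.0083,-0.0005,0.001,0.005]]'
python3 - <<'E'
from plan import *
from cell import manip
c=manip.camera("top");np.savez("top4.npz",**c)
for i in range(2): c=manip.camera("top");print(state()["eef_pos"].round(2),state()["force"].round(2),state()["torque"].round(3))
rel([tcp_for_tip(-80,1),tcp_for_tip(-55,1),tcp_for_tip(-42,1)])
E
python3 tilt.py top4.npz
```

```text
clock: 6.3
eef_pos: [497.0, 173.7, 60.8]
eef_rot: [3.131, 1.536, 1.561]
force: [0.3, -0.0, -1.6]
gripper_width: 0.191
[497.03 173.82  60.91] [-0.6  -0.67 -0.7 ] [ 0.055 -0.034 -0.073]
[497.01 173.82  60.92] [-0.04  1.15 -0.71] [ 0.022 -0.004 -0.067]
clock 6.45 pos [497.  173.8  60.9] rpy [3.126 1.536 1.556] w 0.193 F [-0.   1.2 -0.7]
rot [ 0.05 -0.01 -0.03] shift [ 0.     -0.     -0.0001]
rot [ 0.05 -0.01 -0.03] shift [-0.0009 -0.      0.0249]
rot [ 0.05 -0.01 -0.03] shift [-0.0013 -0.      0.0379]
n 398 blade dz/dx deg -0.80 dz/dy deg -1.32 z at x=145: 2.58 tip 2.02 res 3.5
extent x 95.9..204.0 y -59.3..58.7
```

```bash
for i in 1; do python3 -m handwheel '[[0,0,0,0.001,0,0,0.005],[0,0,0,0.001,0,0,0.005],[0,0,0,0.001,0,0,0.005]]'; done
python3 -m handwheel '[[0,0,0,0.001,0,0,0.005],[0,0,0,0.001,0,0,0.005],[0,0,0,0.001,0,0,0.005]]'
python3 - <<'E'
from h import *
s=state();print(s["eef_pos"],s["force"],s["torque"])
E
```

```text
clock: 6.75
eef_pos: [497.1, 174.0, 60.0]
eef_rot: [3.121, 1.536, 1.551]
force: [-0.6, 0.4, -0.7]
gripper_width: 0.194
clock: 7.05
eef_pos: [497.1, 174.2, 59.1]
eef_rot: [3.117, 1.536, 1.547]
force: [0.1, 0.6, 1.3]
gripper_width: 0.194
[497.14723721 174.18729711  59.08608378] [0.06374178 0.63234465 1.32348316] [-0.08976524  0.08421621 -0.00424593]
```

```bash
python3 -m handwheel '[[0,0,0,-0.001,0,0,0.005],[0,0,0,-0.0013,0,0.01,0.005],[0,0,0,-0.0016,0,0.02,0.005],[0,0,0,-0.0019,0,0.027,0.005],[0,0,0,-0.0021,0,0.032,0.005],[0,0,0,-0.0022,0,0.036,0.005],[0,0,0,-0.0022,0,0.038,0.005],[0,0,0,-0.0023,0,0.04,0.005],[0,0,0,-0.0023,0,0.04,0.005],[0,0,0,-0.0023,0,0.04,0.005]]'
cat > look.py <<'E'
import sys
from plan import *
from cell import manip
k=sys.argv[1]
ims=[]
for n,b,f in(("top",(170,240,190,330),5.5),("side",(140,260,200,340),5)):
    c=manip.camera(n);np.savez(f"{n}{k}.npz",**c)
    a=c["img"][b[0]:b[1],b[2]:b[3],::-1];ims.append(cv2.resize(a,(700,int(700*a.shape[0]/a.shape[1])),interpolation=cv2.INTER_CUBIC))
o=np.vstack(ims);q=min(1,600/o.shape[0]);cv2.imwrite(f"pics/L{k}.png",cv2.resize(o,None,fx=.62,fy=.62))
s=state();print(s["clock"],s["eef_pos"].round(2),s["eef_rot"].round(3),s["force"].round(2),s["torque"].round(3))
E
python3 look.py 5
```

```text
clock: 8.05
eef_pos: [497.2, 134.2, 60.0]
eef_rot: [3.116, 1.536, 1.547]
force: [0.6, 0.3, -0.6]
gripper_width: 0.191
8.15 [497.19 134.19  59.94] [3.118 1.536 1.549] [1.36 0.33 0.74] [-0.102 -0.002  0.03 ]
```

View pics/L5.png

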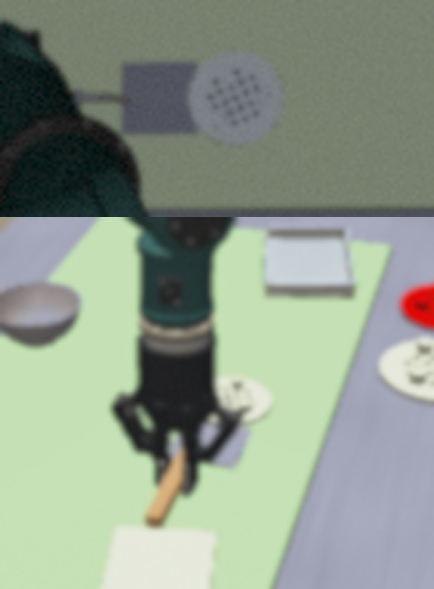

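The blade now reaches under the disc's near rim. I measure whether the disc moved.

```bash
cat > disc.py <<'E'
import sys
from h import *
from scipy.optimize import least_squares
def disc(f,z=22.,box=(240,320,172,228)):
    c=load(f);im=c["img"].astype(np.float32);b=cv2.GaussianBlur(im[...,2]*2-im[...,1],(3,3),0.8) # blue-heavy score
    g=cv2.GaussianBlur(im[...,1]-im[...,2],(3,3),0.8)
    x0,x1,y0,y1=box
    bg=np.median(g[130:160,200:280]);m=(g<bg*.5).astype(np.uint8);
    mm=np.zeros_like(m);mm[y0:y1,x0:x1]=m[y0:y1,x0:x1]
    cs=max(cv2.findContours(mm,cv2.RETR_EXTERNAL,cv2.CHAIN_APPROX_NONE)[0],key=len).reshape(-1,2)
    P=at_z(c,cs,z)[:,:2];
    P=P[P[:,1]<np.percentile(P[:,1],45)]  # far side (-y)
    r=least_squares(lambda q:np.hypot(P[:,0]-q[0],P[:,1]-q[1])-49.5,[497,P[:,1].mean()],loss='soft_l1')
    print(f,"disc far-half fit",r.x.round(1),"rms",np.sqrt(np.mean((np.hypot(*(P-r.x).T)-49.5)**2)).round(2),len(P))
for f in sys.argv[1:]: disc(f)
E
python3 disc.py top0.npz top1.npz top3.npz top4.npz top5.npz
```

```text
top0.npz disc far-half fit [496.3 -72.8] rms 0.96 39
top1.npz disc far-half fit [496.4 -72.6] rms 0.9 39
top3.npz disc far-half fit [496.1 -72.8] rms 0.89 39
top4.npz disc far-half fit [496.3 -72.4] rms 0.88 39
top5.npz disc far-half fit [496.4 -73. ] rms 0.9 53
```

```bash
python3 -m handwheel '[[0,0,0,0,0,0.0015,0.005],[0,0,0,-0.0001,0,0.003,0.005],[0,0,0,-0.0001,0,0.003,0.005],[0,0,0,-0.0001,0,0.002,0.005],[0,0,0,-0.0001,0,0.002,0.005]]'
cat > lift.py <<'E'
from plan import *
import sys
# prints rel shifts from current TCP for tip path; ref: TCP (y,z) at c=41,top h=2.8
def path(th,c):
    t=np.radians(th)
    if th<26.57: return 40-(c+40)*np.cos(t)+5*np.sin(t),(c+40)*np.sin(t)+5*np.cos(t)
    if th<=90: return 51.2-(c+50)*np.cos(t),(c+50)*np.sin(t)
    return 57.2-(c+50)*np.cos(t)-6*np.sin(t),(c+50)*np.sin(t)-6*np.cos(t)
def rows(ref,ths,cs,slip=0.):
    st=state();y,z=st["eef_pos"][1:];print("clock",st["clock"],st["eef_pos"].round(1),st["force"].round(1),st["torque"].round(2))
    a=np.radians(2)
    for th,c in zip(ths,cs):
        s,h=path(th,c);ty=ref[0]-(s+41)-slip;tz=ref[1]+h-2.8
        ds,dh=-(ty-y),tz-z
        print(th,c,"x %.4f z %.4f"%(-(ds*np.sin(a)+dh*np.cos(a))/1000,(ds*np.cos(a)-dh*np.sin(a))/1000), "tcp y %.1f z %.1f"%(ty,tz))
E
python3 look.py 6; python3 disc.py top6.npz; python3 - <<'E'
from lift import *
st=state();print("REF",st["eef_pos"][1:])
rows(st["eef_pos"][1:],[0,2,4,6,8,10,12,14,16,18,20],[41]*5+[41.2]*3+[41.5]*3)
E
```

```text
clock: 8.65
eef_pos: [497.1, 131.7, 59.9]
eef_rot: [3.126, 1.536, 1.556]
force: [1.0, -0.9, -0.9]
gripper_width: 0.195
8.75 [497.13 131.73  59.89] [3.126 1.536 1.557] [ 0.45 -0.22 -0.32] [-0.147 -0.14   0.026]
top6.npz disc far-half fit [496.4 -76.2] rms 0.85 54
REF [131.73407834  59.89023665]
clock 8.75 [497.1 131.7  59.9] [ 0.5 -0.2 -0.3] [-0.15 -0.14  0.03]
0 41 x -0.0022 z -0.0001 tcp y 131.7 z 62.1
2 41 x -0.0050 z 0.0000 tcp y 131.5 z 64.9
4 41 x -0.0079 z 0.0003 tcp y 131.2 z 67.7
6 41 x -0.0107 z 0.0006 tcp y 130.8 z 70.5
8 41 x -0.0135 z 0.0010 tcp y 130.2 z 73.3
10 41.2 x -0.0163 z 0.0013 tcp y 129.8 z 76.1
12 41.2 x -0.0191 z 0.0020 tcp y 129.1 z 78.9
14 41.2 x -0.0218 z 0.0027 tcp y 128.3 z 81.6
16 41.5 x -0.0246 z 0.0032 tcp y 127.7 z 84.4
18 41.5 x -0.0273 z 0.0041 tcp y 126.7 z 87.0
20 41.5 x -0.0300 z 0.0051 tcp y 125.6 z 89.7
```

The disc moved 3 mm with the blade, so the front edge was against the step and has now backed off 1 mm. Starting the lever.

```bash
python3 -m handwheel '[[0,0,0,-0.0022,0,0,0.005],[0,0,0,-0.005,0,0,0.005],[0,0,0,-0.0079,0,0.0003,0.005],[0,0,0,-0.0107,0,0.0006,0.005],[0,0,0,-0.0135,0,0.001,0.005],[0,0,0,-0.0163,0,0.0013,0.005],[0,0,0,-0.0191,0,0.002,0.005],[0,0,0,-0.0218,0,0.0027,0.005],[0,0,0,-0.0246,0,0.0032,0.005],[0,0,0,-0.0273,0,0.0041,0.005],[0,0,0,-0.03,0,0.0051,0.005],[0,0,0,-0.03,0,0.0051,0.005]]'
python3 look.py 7;  python3 - <<'E'
from h import *
c=load("top7.npz");P=cloud(c)
for u in range(250,290,3):
    q=P[196:206,u];print(u,np.median(q[:,1]).round(),np.median(q[:,2]).round(1),end=" | ")
E
```

```text
clock: 9.95
eef_pos: [497.4, 125.6, 90.1]
eef_rot: [3.105, 1.536, 1.535]
force: [-0.2, 0.5, -1.8]
gripper_width: 0.189
10.05 [497.22 125.69  89.81] [3.118 1.536 1.548] [ 0.81 -0.09 -2.19] [0.145 0.027 0.017]
250 -24.0 46.8 | 253 -34.0 45.7 | 256 -43.0 49.9 | 259 -53.0 47.3 | 262 -62.0 43.8 | 265 -72.0 40.8 | 268 -82.0 36.7 | 271 -92.0 34.7 | 274 -101.0 31.2 | 277 -111.0 28.1 | 280 -121.0 24.0 | 283 -131.0 11.4 | 286 -141.0 13.8 | 289 -151.0 12.5 |
```

View pics/L7.png

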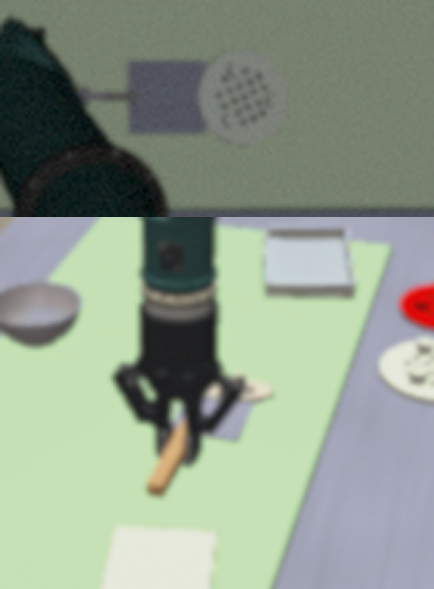

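```bash
python3 - <<'E'
from lift import *
ths=[22.5,25,27.5,30,33,36,39,42,45,48,48]
rows((131.73,59.89),ths,[41.7,41.9,42,42.2,42.4,42.6,42.8,43,43.2,43.4,43.4])
E
```

```text
clock 10.05 [497.2 125.7  89.8] [ 0.8 -0.1 -2.2] [0.15 0.03 0.02]
22.5 41.7 x -0.0032 z 0.0013 tcp y 124.3 z 93.0
25 41.9 x -0.0065 z 0.0026 tcp y 122.8 z 96.2
27.5 42 x -0.0099 z 0.0042 tcp y 121.1 z 99.6
30 42.2 x -0.0136 z 0.0058 tcp y 119.4 z 103.2
33 42.4 x -0.0179 z 0.0080 tcp y 117.0 z 107.4
36 42.6 x -0.0221 z 0.0105 tcp y 114.4 z 111.5
39 42.8 x -0.0262 z 0.0131 tcp y 111.6 z 115.5
42 43 x -0.0301 z 0.0160 tcp y 108.6 z 119.3
45 43.2 x -0.0339 z 0.0191 tcp y 105.4 z 123.0
48 43.4 x -0.0375 z 0.0224 tcp y 102.0 z 126.5
48 43.4 x -0.0375 z 0.0224 tcp y 102.0 z 126.5
```

```bash
python3 -m handwheel '[[0,0,0,-0.0032,0,0.0013,0.005],[0,0,0,-0.0065,0,0.0026,0.005],[0,0,0,-0.0099,0,0.0042,0.005],[0,0,0,-0.0136,0,0.0058,0.005],[0,0,0,-0.0179,0,0.008,0.005],[0,0,0,-0.0221,0,0.0105,0.005],[0,0,0,-0.0262,0,0.0131,0.005],[0,0,0,-0.0301,0,0.016,0.005],[0,0,0,-0.0339,0,0.0191,0.005],[0,0,0,-0.0375,0,0.0224,0.005],[0,0,0,-0.0375,0,0.0224,0.005]]'
python3 look.py 8;  python3 - <<'E'
from lift import *
c=load("top8.npz");P=cloud(c)
for u in range(250,292,3):
    q=P[196:206,u];print(u,np.median(q[:,1]).round(),np.median(q[:,2]).round(1),end=" | ")
print()
rows((131.73,59.89),[51,54,57,60,64,68,72,76,80,85,90],[43.6,43.8,44,44.2,44.4,44.6,44.8,45,45,45,45])
E
```

```text
clock: 11.15
eef_pos: [497.5, 101.4, 127.0]
eef_rot: [3.097, 1.536, 1.526]
force: [-0.9, 0.9, -1.4]
gripper_width: 0.193
11.25 [497.28 101.94 126.62] [3.111 1.536 1.541] [-0.92  0.35 -1.02] [ 0.15  -0.013 -0.009]
250 -25.0 81.6 | 253 -34.0 82.1 | 256 -43.0 83.2 | 259 -53.0 82.0 | 262 -62.0 81.6 | 265 -71.0 87.6 | 268 -81.0 76.2 | 271 -91.0 62.7 | 274 -101.0 53.2 | 277 -111.0 42.0 | 280 -120.0 37.6 | 283 -131.0 20.1 | 286 -141.0 13.4 | 289 -151.0 11.9 | 
clock 11.25 [497.3 101.9 126.6] [-0.9  0.3 -1. ] [ 0.15 -0.01 -0.01]
51 43.6 x -0.0033 z 0.0034 tcp y 98.4 z 129.8
54 43.8 x -0.0066 z 0.0071 tcp y 94.7 z 133.0
57 44 x -0.0097 z 0.0109 tcp y 90.7 z 135.9
60 44.2 x -0.0126 z 0.0149 tcp y 86.6 z 138.7
64 44.4 x -0.0160 z 0.0205 tcp y 80.9 z 141.9
68 44.6 x -0.0191 z 0.0263 tcp y 75.0 z 144.8
72 44.8 x -0.0218 z 0.0324 tcp y 68.8 z 147.3
76 45 x -0.0240 z 0.0386 tcp y 62.5 z 149.3
80 45 x -0.0256 z 0.0450 tcp y 56.0 z 150.6
85 45 x -0.0270 z 0.0532 tcp y 47.8 z 151.7
90 45 x -0.0276 z 0.0615 tcp y 39.5 z 152.1
```

View pics/L8.png

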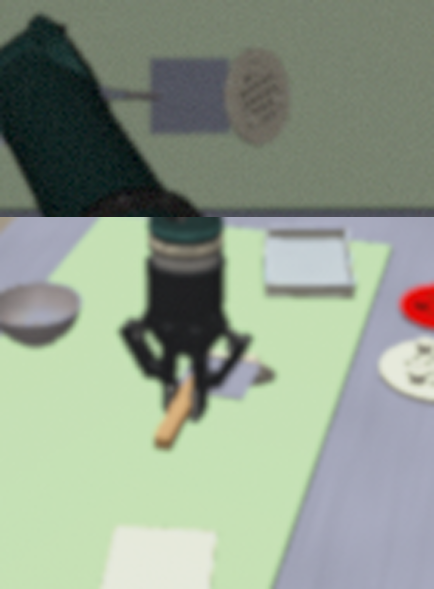

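Tilt is about 46° with the pivot still in place. Continuing.

```bash
python3 -m handwheel '[[0,0,0,-0.0033,0,0.0034,0.005],[0,0,0,-0.0066,0,0.0071,0.005],[0,0,0,-0.0097,0,0.0109,0.005],[0,0,0,-0.0126,0,0.0149,0.005],[0,0,0,-0.016,0,0.0205,0.005],[0,0,0,-0.0191,0,0.0263,0.005],[0,0,0,-0.0218,0,0.0324,0.005],[0,0,0,-0.024,0,0.0386,0.005],[0,0,0,-0.024,0,0.0386,0.005]]'
python3 look.py 9;  python3 - <<'E'
from lift import *
c=load("top9.npz");P=cloud(c)
for u in range(250,298,3):
    q=P[196:206,u];print(u,np.median(q[:,1]).round(),np.median(q[:,2]).round(1),end=" | ")
print()
rows((131.73,59.89),[80,84,88,90,92,94,96,99,102,105,108,111],[45,45,45,45,45,45,44.8,44.5,44.2,44,43.5,43])
E
```

```text
clock: 12.15
eef_pos: [497.4, 61.0, 149.5]
eef_rot: [3.108, 1.537, 1.536]
force: [-0.8, 0.5, -1.2]
gripper_width: 0.189
12.25 [497.35  62.32 149.29] [3.107 1.536 1.537] [-0.24  0.95 -0.67] [ 0.109 -0.063  0.019]
250 -23.0 15.8 | 253 -34.0 107.6 | 256 -43.0 106.2 | 259 -53.0 107.5 | 262 -62.0 105.7 | 265 -71.0 106.3 | 268 -80.0 102.9 | 271 -90.0 104.1 | 274 -99.0 104.0 | 277 -108.0 111.7 | 280 -118.0 89.1 | 283 -130.0 37.9 | 286 -141.0 16.3 | 289 -151.0 14.0 | 292 -161.0 15.1 | 295 -171.0 13.8 | 
clock 12.25 [497.4  62.3 149.3] [-0.2  1.  -0.7] [ 0.11 -0.06  0.02]
80 45 x -0.0016 z 0.0062 tcp y 56.0 z 150.6
84 45 x -0.0027 z 0.0128 tcp y 49.5 z 151.6
88 45 x -0.0034 z 0.0194 tcp y 42.8 z 152.0
90 45 x -0.0036 z 0.0227 tcp y 39.5 z 152.1
92 45 x -0.0039 z 0.0260 tcp y 36.2 z 152.2
94 45 x -0.0040 z 0.0293 tcp y 32.9 z 152.3
96 44.8 x -0.0039 z 0.0326 tcp y 29.6 z 152.0
99 44.5 x -0.0034 z 0.0376 tcp y 24.7 z 151.4
102 44.2 x -0.0027 z 0.0424 tcp y 19.8 z 150.5
105 44 x -0.0018 z 0.0473 tcp y 15.0 z 149.4
108 43.5 x -0.0004 z 0.0520 tcp y 10.3 z 147.9
111 43 x 0.0012 z 0.0566 tcp y 5.8 z 146.1
```

View pics/L9.png

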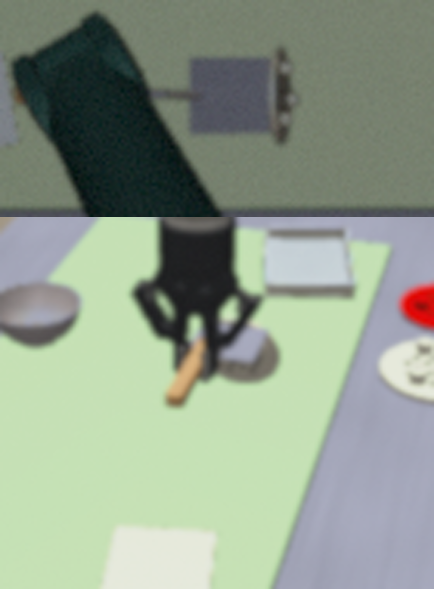

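Disc near 76°, feet facing forward. Now I ease it over the top.

```bash
python3 -m handwheel '[[0,0,0,-0.0016,0,0.0062,0.005],[0,0,0,-0.0027,0,0.0128,0.005],[0,0,0,-0.0034,0,0.0194,0.005],[0,0,0,-0.0036,0,0.0227,0.005],[0,0,0,-0.0039,0,0.026,0.005],[0,0,0,-0.004,0,0.0293,0.005],[0,0,0,-0.0039,0,0.0326,0.005],[0,0,0,-0.0034,0,0.0376,0.005],[0,0,0,-0.0034,0,0.0376,0.005],[0,0,0,-0.0034,0,0.0376,0.005],[0,0,0,-0.0034,0,0.0376,0.005]]'
python3 look.py 10
```

```text
clock: 13.35
eef_pos: [497.4, 24.8, 151.4]
eef_rot: [3.103, 1.536, 1.533]
force: [0.7, -1.2, -0.3]
gripper_width: 0.193
13.45 [497.38  24.91 151.39] [3.105 1.536 1.535] [-0.04  0.05 -1.67] [ 0.019 -0.056 -0.017]
```

View pics/L10.png

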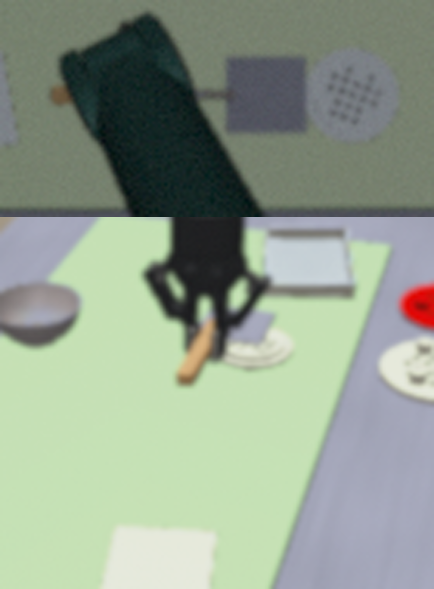

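The disc has turned over and lies free of the blade. I back off toward the point above the rest.

```bash
python3 - <<'E'
from h import *
Rt=rot([-3.003,1.568,1.897])
rel([([465.6,340.1,140],Rt)])
R2,_=toolR(1,-79.3);rel([([465.6,340.1,140],R2)])
E
```

```text
clock 13.45 pos [497.4  24.9 151.4] rpy [3.105 1.536 1.535] w 0.194 F [-0.   0.1 -1.7]
rot [-10.7   -1.85  -0.3 ] shift [ 0.0224 -0.0315 -0.3146]
clock 13.45 pos [497.4  24.9 151.4] rpy [3.105 1.536 1.535] w 0.194 F [-0.   0.1 -1.7]
rot [-10.65  -2.    -0.26] shift [ 0.0224 -0.0315 -0.3146]
```

```bash
python3 -m handwheel '[[0,0,0,0,0,-0.02,0.005],[0,0,0,0,0,-0.06,0.005],[-2,0,0,0,-0.005,-0.1,0.005],[-4,-0.5,0,0.005,-0.01,-0.145,0.005],[-6,-1,-0.1,0.01,-0.017,-0.19,0.005],[-8,-1.5,-0.2,0.015,-0.023,-0.235,0.005],[-10.65,-1.9,-0.3,0.02,-0.028,-0.28,0.005],[-10.65,-1.9,-0.3,0.0224,-0.0315,-0.3146,0.005],[-10.65,-1.9,-0.3,0.0224,-0.0315,-0.3146,0.005],[-10.65,-1.9,-0.3,0.0224,-0.0315,-0.3146,0.005],[-10.65,-1.9,-0.3,0.0224,-0.0315,-0.3146,0.005]]'
python3 - <<'E'
from h import *
from cell import manip
for n in("side","top"):
    c=manip.camera(n);np.savez(f"{n}11.npz",**c)
t=load("top11.npz");s=load("side11.npz")
P=cloud(t);m=np.zeros(P.shape[:2],bool)
im=t["img"].astype(float);g=cv2.GaussianBlur(im[...,1]-im[...,2],(3,3),.8);bg=np.median(g[130:160,200:280])
mm=np.zeros(g.shape,np.uint8);mm[172:232,250:340]=(g<bg*.5)[172:232,250:340]
ct=max(cv2.findContours(mm,cv2.RETR_EXTERNAL,cv2.CHAIN_APPROX_NONE)[0],key=len).reshape(-1,2)
Q=at_z(t,ct,28)[:,:2];print("disc circle",cv2.fitEllipse(Q.astype(np.float32)))
c0=Q.mean(0);D=P.reshape(-1,3);D=D[np.hypot(*(D[:,:2]-c0).T)<35]
A=np.c_[D[:,:2]-c0,np.ones(len(D))];k=np.linalg.lstsq(A,D[:,2],rcond=None)[0];print("plane tilt deg",np.degrees(k[:2]),"z",k[2],"std",np.std(D[:,2]-A@k),len(D))
f=lambda i,k:cv2.resize(i[:,:,::-1],None,fx=k,fy=k,interpolation=cv2.INTER_CUBIC)
cv2.imwrite("pics/d11.png",np.hstack([f(s["img"][160:230,240:310],8),]))
cv2.imwrite("pics/s11.png",f(s["img"][120:320,180:330],3))
rel([([465.6,340.1,58.1],toolR(1,-79.3)[0])])
E
python3 tilt.py top11.npz
```

```text
clock: 14.55
eef_pos: [465.7, 338.3, 139.7]
eef_rot: [-1.479, 1.569, -2.865]
force: [0.4, -0.7, -1.4]
gripper_width: 0.192
disc circle ((498.1604309082031, -195.64797973632812), (98.53787231445312, 98.79459381103516), 119.79423522949219)
plane tilt deg [-0.02640614  0.9445565 ] z 34.50764949863576 std 3.5492876047829225 364
clock 14.65 pos [466.1 337.9 139.8] rpy [-1.725  1.57  -3.112] w 0.193 F [ 0.2  0.2 -0.5]
rot [-0.15 -0.01  0.06] shift [ 0.0817 -0.     -0.0022]
n 440 blade dz/dx deg -0.05 dz/dy deg -0.57 z at x=145: 2.51 tip 2.47 res 3.35
extent x 104.9..184.2 y -37.8..36.3
```

View pics/d11.png

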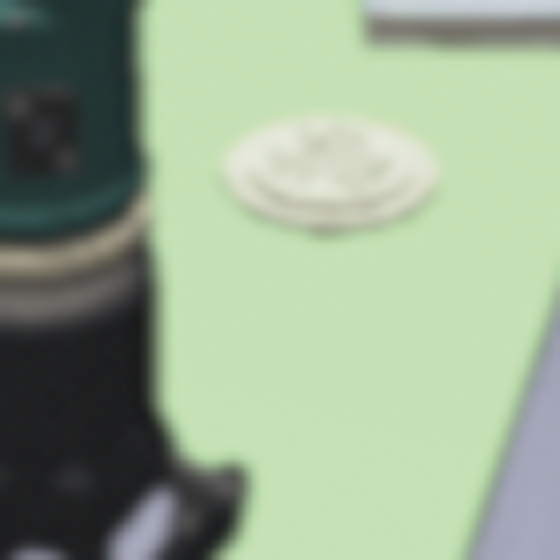

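View pics/s11.png

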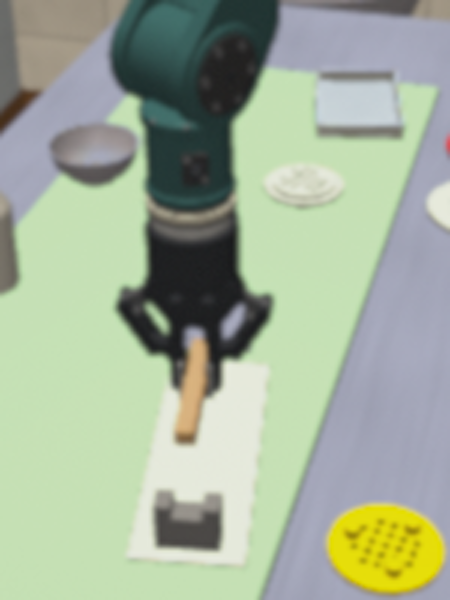

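The disc is step-side up. Its top measures about 34 mm (33 expected) and it is level within 1° and round. Now I lower the spatula into the rest.

```bash
python3 -m handwheel '[[0,0,0,0.02,0,-0.002,0.005],[0,0,0,0.045,0,-0.002,0.005],[0,0,0,0.06,0,-0.002,0.005],[0,0,0,0.068,0,-0.002,0.005],[0,0,0,0.074,0,-0.002,0.005],[0,0,0,0.078,0,-0.002,0.005],[0,0,0,0.079,0,-0.002,0.005],[0,0,0,0.079,0,-0.002,0.005],[0,0,0,0.079,0,-0.002,0.005]]'
python3 look.py 12;python3 - <<'E'
from h import *
rel([([465.6,340.1,58.1],toolR(1,-79.3)[0])])
a=load("side12.npz")["img"][215:320,200:300,::-1];cv2.imwrite("pics/s12.png",cv2.resize(a,None,fx=5.5,fy=5.5,interpolation=cv2.INTER_CUBIC))
E
```

```text
clock: 15.55
eef_pos: [465.9, 340.2, 61.3]
eef_rot: [-2.913, 1.57, 1.984]
force: [-0.3, 0.5, -2.0]
gripper_width: 0.194
15.65 [465.89 340.11  61.26] [-2.694  1.57   2.202] [ 0.87 -0.11 -1.53] [0.05  0.062 0.005]
clock 15.65 pos [465.9 340.1  61.3] rpy [-2.694  1.57   2.202] w 0.190 F [ 0.9 -0.1 -1.5]
rot [-0.15 -0.03  0.02] shift [ 0.0032 -0.0003 -0.    ]
```

View pics/s12.png

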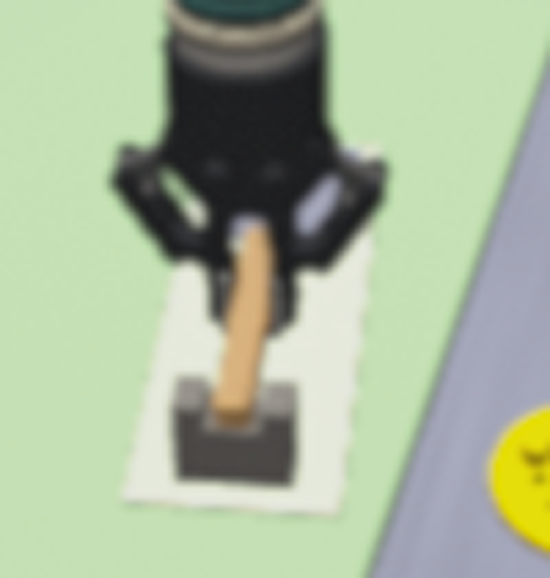

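The handle is inside the notch. Seating it.

```bash
python3 -m handwheel '[[-0.1,0,0,0.0012,-0.0003,0,0.005],[-0.1,0,0,0.0024,-0.0003,0,0.005],[-0.1,0,0,0.003,-0.0003,0,0.005],[-0.1,0,0,0.003,-0.0003,0,0.005]]'
python3 - <<'E'
from h import *
s=state();print(s["eef_pos"],s["force"],s["torque"])
E
```

```text
clock: 16.05
eef_pos: [465.5, 340.0, 58.2]
eef_rot: [-2.377, 1.57, 2.521]
force: [0.9, -0.5, -0.4]
gripper_width: 0.191
[465.52909655 340.02125453  58.15605238] [ 0.93121269 -0.49455016 -0.41797637] [ 0.0640666  -0.00397097  0.0199935 ]
```

```bash
python3 -m handwheel '[[0,0,0,0.0006,0,0,0.005],[0,0,0,0.0006,0,0,0.005],[0,0,0,0.0006,0,0,0.005]]'
python3 -m handwheel '[[0,0,0,0,0,0,0.02],[0,0,0,0,0,0,0.025],[0,0,0,0,0,0,0.03],[0,0,0,0,0,0,0.04],[0,0,0,0,0,0,0.06],[0,0,0,0,0,0,0.0854],[0,0,0,0,0,0,0.0854],[0,0,0,0,0,0,0.0854]]' 20
```

```text
clock: 16.35
eef_pos: [465.5, 340.0, 58.1]
eef_rot: [-2.526, 1.57, 2.372]
force: [-2.0, -1.4, 5.9]
gripper_width: 0.196
clock: 17.15
eef_pos: [465.6, 340.1, 58.1]
eef_rot: [-2.963, 1.57, 1.936]
force: [-0.2, -0.4, -1.4]
gripper_width: 0.999
```

Force rose to 6 N, so the spatula was seated before I released it. Retreating straight up, then clear.

```bash
python3 -m handwheel '[[0,0,0,-0.02,0,0,0.0854],[0,0,0,-0.06,0,0,0.0854],[0,0,0,-0.11,0,0,0.0854],[0,0,0,-0.16,0,0,0.0854],[0,0,0,-0.2,0,0,0.0854],[0,0,0,-0.22,0.04,-0.04,0.0854],[0,0,0,-0.22,0.08,-0.08,0.0854],[0,0,0,-0.22,0.12,-0.12,0.0854],[0,0,0,-0.22,0.15,-0.15,0.0854],[0,0,0,-0.22,0.15,-0.15,0.0854],[0,0,0,-0.22,0.15,-0.15,0.0854]]'
python3 - <<'E'
from h import *
from cell import manip
for n in("side","top"):
    c=manip.camera(n);np.savez(f"{n}13.npz",**c)
    cv2.imwrite(f"pics/{n}13.png",c["img"][:,:,::-1])
f=lambda i,k:cv2.resize(i[:,:,::-1],None,fx=k,fy=k,interpolation=cv2.INTER_CUBIC)
cv2.imwrite("pics/c13.png",np.vstack([np.hstack([f(load(f"side{k}.npz")["img"][235:310,215:275],4) for k in(0,13)]),np.hstack([f(load(f"top{k}.npz")["img"][180:240,100:200],2.4) for k in(0,13)])]))
a,b=[load(f"side{k}.npz") for k in(0,13)]
P0,P1=cloud(a),cloud(b)
m=np.abs(a["img"].astype(int)-b["img"]).sum(2)
print("rest region diff max",m[235:310,220:272].max(),"noise ref",m[250:300,150:200].max())
for nm,(y0,y1,x0,x1) in dict(bowl=(160,185,195,228),bottle=(170,220,163,190),tray=(143,167,283,316)).items(): print(nm,m[y0:y1,x0:x1].max(),m[y0:y1,x0:x1].mean())
E
```

```text
clock: 18.25
eef_pos: [585.5, 517.5, 276.9]
eef_rot: [-2.74, 1.569, 2.16]
force: [-1.0, 1.1, 0.9]
gripper_width: 1.0
rest region diff max 76 noise ref 9
bowl 10 4.383030303030303
bottle 507 197.74
tray 9 5.11489898989899
```

View pics/c13.png

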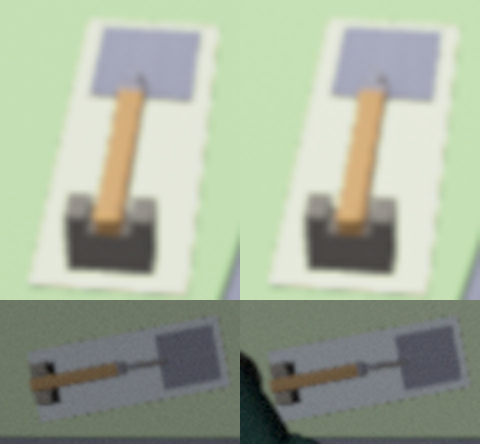

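View pics/side13.png

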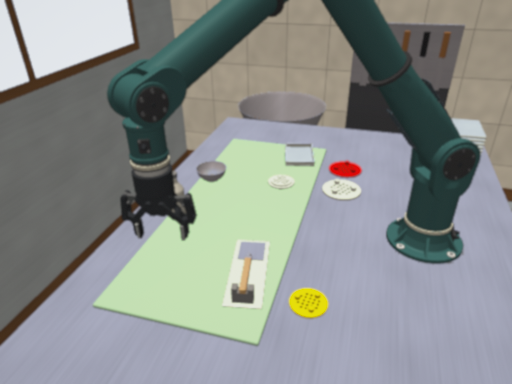

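The gripper hides the bottle in the side view, so I check it from above. I also measure how far the spatula is from its original position.

```bash
python3 - <<'E'
from h import *
a,b=[load(f"top{k}.npz") for k in(0,13)]
m=np.abs(a["img"].astype(int)-b["img"]).sum(2)
for nm,(y0,y1,x0,x1) in dict(bottle=(95,125,200,228),bowl=(98,136,276,315),tray=(180,232,348,412),ref=(140,160,200,300)).items(): print(nm,m[y0:y1,x0:x1].max(),m[y0:y1,x0:x1].mean())
for n in("side","top"):
    o=[]
    for k in(0,13):
        c=load(f"{n}{k}.npz");im=c["img"].astype(float)
        y0,y1,x0,x1=dict(side=(235,310,220,272),top=(180,240,100,200))[n]
        s=im[y0:y1,x0:x1]
        w=cv2.GaussianBlur((s[...,0]-s[...,2]),(3,3),.7) # orange handle
        h=w>(25 if n=="top" else 45)
        yy,xx=np.nonzero(h);o.append((xx.mean()+x0,yy.mean()+y0,len(xx)))
        bl=(s[...,2]-s[...,0]>8) if n=="side" else (s.sum(2)<s.sum(2).max()*.62)&(np.arange(x0,x1)[None]>160)&(s[...,2]>s[...,1]-4)
        yy,xx=np.nonzero(bl);o.append(("blade",xx.mean()+x0,yy.mean()+y0,len(xx)))
    print(n,o)
    z=57
    print("handle shift mm",at_z(c,[o[2][:2]],60)-at_z(c,[o[0][:2]],60),"blade",at_z(c,[o[3][1:3]],17)-at_z(c,[o[1][1:3]],17))
E
```

```text
bottle 41 17.58809523809524
bowl 41 16.63630229419703
tray 46 20.05919471153846
ref 45 21.9515
side [(np.float64(244.1341463414634), np.float64(275.2235772357724), 246), ('blade', np.float64(251.42666666666668), np.float64(250.13333333333333), 375), (np.float64(244.62295081967213), np.float64(275.2622950819672), 244), ('blade', np.float64(251.75331564986737), np.float64(250.22546419098143), 377)]
handle shift mm [[-1.26067805 -0.20775285  0.        ]] blade [[-1.05734131e+00  1.43941843e-01  1.13686838e-13]]
top [(np.float64(129.2289156626506), np.float64(211.93373493975903), 166), ('blade', np.float64(180.71014492753625), np.float64(227.63768115942028), 69), (np.float64(129.0705882352941), np.float64(212.3235294117647), 170), ('blade', np.float64(181.98000000000002), np.float64(233.3), 50)]
handle shift mm [[-1.2517583   0.50788034  0.        ]] blade [[-18.48282574  -4.24492424   0.        ]]
```

Spatula is 1.2 mm from its original place, and the bystanders are unchanged at noise level. One last look at the disc, then hand in.

```bash
python3 - <<'E'
from h import *
from cell import manip
t=load("top13.npz");P=cloud(t).reshape(-1,3);c0=np.array([498,-195.6])
D=P[np.hypot(*(P[:,:2]-c0).T)<35];print("disc z",np.median(D[:,2]))
print(state()["clock"],manip.hand_in())
E
```

```text
disc z 34.936944640998945
the job is handed in; nothing more can be done
18.35 None
```

The disc is turned over and standing on its feet on the board, and the spatula is back in its rest and released. I handed the job in at about 18 s of the 53 s allowed; it reports no verdict.

**What I did:** I pinched the spatula and slid the blade about 10 mm under the disc's near rim, up to the step. I then levered the disc up and over its far edge. The edge stayed on the board up to about 76°, and past vertical the disc fell the rest of the way onto its feet by itself. Only the blade touched it.

**Last checks:**
- **Disc:** It is step-side up at about (498, -196). Its top measures 34.5–35 mm against the 33 mm expected; the depth readings run 1–2 mm high on other known surfaces too. It is level within about 1°.
- **Spatula:** The handle is in the notch and the blade is flat on the plate, about 1.2 mm sideways from where it started. The top-view blade measurement was unusable, so this comes from both views of the handle and the side view of the blade.
- **Bystanders:** The bowl, bottle and tray are unchanged within image noise. In the side view the gripper hid the bottle, so I checked it from the top view only.
- **Forces and gripper:** No force I read passed 6 N. The gripper is open and clear of everything.

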